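# Make up the staining kit and the urine kit

### The job

Make up two kits from the stock on the pale blue bench pad. Staining kit, in the three-compartment blue tray: the white slide box in the middle compartment and the red-capped and blue-capped stain jars in the two end compartments, one each, either way round; urine kit, in the two-compartment yellow tray: the yellow-lidded specimen pot and the orange-capped strip tube, one in each compartment, either way round. Stand everything upright on the compartment floors, never lay over or tip a container on the way, and leave the green-capped jar, the tissue box and the amber dropper bottle where they are.

Things in the scene. Friction and masses are not known exactly. Their poses are not given: they have to be found in the camera images.
- blue_tray: blue tray, fixed to the bench, for the staining kit: 110 mm (its x) by 240 mm (its y), three open compartments in a row along its y, each 104 mm (x) by 76 mm (y) inside, centred at y = -79, 0 and +79 mm. Floor 4 mm thick, walls and dividers 3 mm thick with their tops 16 mm above the bench. Origin: centre of its underside, z up. Lies left or right on the bench.
- yellow_tray: yellow tray, fixed to the bench, for the urine kit: 110 mm (its x) by 161 mm (its y), two open compartments side by side along its y, each 104 mm (x) by 76 mm (y) inside, centred at y = -39.5 and +39.5 mm. Floor 4 mm thick, walls and divider 3 mm thick with their tops 16 mm above the bench. Origin: centre of its underside, z up. Lies left or right on the bench.
- red_jar_centre (a point): stain jar, an upright closed cylinder 40 mm in diameter and 62 mm tall (the top 16 mm is the cap), about 90 g, with a red cap, dark red body and a white paper band; stands on the pale blue bench pad at the start. Point: its centre, 31 mm above its underside; z along its axis. 
- blue_jar_centre (a point): stain jar, an upright closed cylinder 40 mm in diameter and 62 mm tall (the top 16 mm is the cap), about 90 g, with a blue cap, light blue body and a white paper band; stands on the pale blue bench pad at the start. Point: its centre, 31 mm above its underside; z along its axis. 
- green_jar_centre (a point): stain jar, an upright closed cylinder 40 mm in diameter and 62 mm tall (the top 16 mm is the cap), about 90 g, with a green cap, dull green body and a white paper band; stands on the pale blue bench pad at the start. Point: its centre, 31 mm above its underside; z along its axis. Not wanted: it stays in the stock.
- pot_centre (a point): specimen pot, an upright closed off-white cylinder 50 mm in diameter and 58 mm tall with a 12 mm yellow lid on top, about 50 g. Point: its centre, 29 mm above its underside; z along its axis.
- strip_tube_centre (a point): test-strip tube, an upright closed white and grey cylinder 34 mm in diameter and 74 mm tall with a 14 mm orange cap on top, about 40 g. Point: its centre, 37 mm above its underside; z along its axis.
- slide_box_centre (a point): white microscope-slide box, closed, 80 mm long (its x) by 30 mm wide (its y) by 50 mm tall, with a paper label on its pale grey top, about 70 g; at the start its length points roughly away from the robot. Point: its centre, 25 mm above its underside; z up.
- tissue_box: bystander: green tissue box, 120 by 230 mm and 85 mm tall, standing loose at the left. Origin: centre of its underside.
- dropper_bottle_centre (a point): bystander: amber dropper bottle with a white cap, 36 mm in diameter and 90 mm tall, standing loose at the right. Point: its centre, 45 mm above its underside.

How it is judged (in metres and radians):
At the end, for the whole second after the job is handed in: Each kit item at rest in its compartment (box middle), on the floor within 5 mm, upright within 0.12 rad, centre within 40 mm along the tray's x and 25 mm along y (box 30) of the compartment's centre. Green jar, tissue box and dropper bottle within 30 mm of their start (x of red_jar_centre in the frame of blue_tray between -0.04 and 0.04 m and z of red_jar_centre in the frame of blue_tray between 0.03 and 0.04 m and angle between each of red_jar_centre, blue_jar_centre, slide_box_centre, pot_centre, strip_tube_centre's own z axis and vertical below 0.12 rad and linear speed of each of red_jar, blue_jar, slide_box, pot, strip_tube below 0.02 m/s and angular speed of each of red_jar, blue_jar, slide_box, pot, strip_tube below 0.2 rad/s and x of blue_jar_centre in the frame of blue_tray between -0.04 and 0.04 m and z of blue_jar_centre in the frame of blue_tray between 0.03 and 0.04 m and x of slide_box_centre in the frame of blue_tray between -0.04 and 0.04 m and z of slide_box_centre in the frame of blue_tray between 0.024 and 0.034 m and x of pot_centre in the frame of yellow_tray between -0.04 and 0.04 m and z of pot_centre in the frame of yellow_tray between 0.028 and 0.038 m and x of strip_tube_centre in the frame of yellow_tray between -0.04 and 0.04 m and z of strip_tube_centre in the frame of yellow_tray between 0.036 and 0.046 m and y of slide_box_centre in the frame of blue_tray between -0.03 and 0.03 m and ((y of red_jar_centre in the frame of blue_tray between 0.054 and 0.104 m and y of blue_jar_centre in the frame of blue_tray between -0.104 and -0.054 m) or (y of red_jar_centre in the frame of blue_tray between -0.104 and -0.054 m and y of blue_jar_centre in the frame of blue_tray between 0.054 and 0.104 m)) and ((y of pot_centre in the frame of yellow_tray between 0.0145 and 0.0645 m and y of strip_tube_centre in the frame of yellow_tray between -0.0645 and -0.0145 m) or (y of pot_centre in the frame of yellow_tray between -0.0645 and -0.0145 m and y of strip_tube_centre in the frame of yellow_tray between 0.0145 and 0.0645 m)) and distance of each of green_jar_centre, tissue_box, dropper_bottle_centre from where it was at the start of the episode below 0.03 m); the robot touches nothing.
It fails at once if the green jar, the tissue box or the dropper bottle is moved from its place (by over 30 mm) (distance of any of green_jar_centre, tissue_box, dropper_bottle_centre from where it was at the start of the episode above 0.03 m).
It fails at once if a container is tipped or laid over (by over 0.8 rad) (angle between any of red_jar_centre, blue_jar_centre, pot_centre, strip_tube_centre, slide_box_centre's own z axis and vertical above 0.8 rad).
It also fails if it takes over 112 s, if anything falls off the work surface, if the arm or the gripper's body presses on something with over 40 N, if the wrist force passes 120 N, or if a joint passes its speed limit or range.

### The arm

A 6-joint arm with a two-finger parallel gripper is mounted at the origin on the work surface. World frame = base frame: x ahead of the robot, y to its left, z up, the work surface at z = 0. Lengths are in m, angles in degrees, forces in N, time in s.
With the tool pointing down it reaches from about 0.325 to 0.875 m from the base axis. Payload 4.4 kg.
Tool frame: the origin (TCP) lies midway between the tips of the shut fingers; the grasp point (between the pads) lies 19 mm behind it; y points along the fingers, z is the direction in which the jaws open and shut, and the axes are right-handed (so a half turn about y gives the same grasp; the last joint's range is limited). The gripper opens to 85 mm and grips with 20 to 120 N. Pads are 22 mm wide; open, the fingers measure 114 mm over their backs; the gripper's body (76 mm by 85 mm) begins 54 mm behind the grasp point. The pads swing forward as they close: fully open they stand 13 mm farther back than shut.
Start: joints at [67.523, 11.837, 88.321, -0, 79.842, -8.623], TCP at [0.138, 0.558, 0.231] pointing down, gripper open.
Joint ranges: [-156.59, 156.59], [-49.26, 127.26], [12.9, 141.05], [-63.56, 243.56], [4.71, 150.69], [-161.64, 161.64]. Speed limits (degrees/s): [159.86, 159.86, 180, 180, 180, 180].

### API

Orientations are given as [roll, pitch, yaw] about the fixed x, y, z axes, in that order (R = Rz(yaw) Ry(pitch) Rx(roll)).
In Python, from rig import robot gives the robot as it stands.
- The arm moves only by the tool drive_tool, never from a script. Its argument "targets" is a list of rows, each a list of 6 numbers: the shift along the tool's x, y, z in units of 40 mm (1.0 is 40 mm), then the turn, a rotation vector about the tool's x, y, z in units of 5 degrees (1.0 is 5 degrees). A call has 1 to 5 rows; each row shifts and turns the commanded pose from where the row before left it, along the tool's axes as they then stand; what a row does not reach is not made up. A row lasts 1/12 s, in which the tool goes at most 41.7 mm and 7.16 degrees, less where a joint would pass 70% of its speed; a pose out of reach is approached as far as the arm can. A call is refused whole if a number of a shift passes 1 or a number of a turn 1, either way. A call with a gripper value outside its range is refused whole. "hand" is the opening, from -1 (shut) to 1 (fully open), set as the call begins (left out, the last holds). The fingers move at their own pace and stop on an object; "force" is the grip in N (left out, the last holds). Time passes only in rows, so rows that do not move let the fingers close. It gives the time, the measured TCP pose, the force and the opening at its end, in the units of the state.
- robot.observe(): the state, without advancing time (a new reading comes with each control period).
- robot.capture(name): name is "side" or "top"; returns the picture (400x640x3 uint8, blue, green, red); there is no depth.
- robot.calibration(name): a dict with "K" (3x3 intrinsics, pixels), "R" (3x3) and "t" (3): a world point X has camera coordinates R X + t. Camera axes: x right, y down, z forward; pixel columns grow to the right and rows downward; lengths in m; the calibration is good to about 2 mm. A picture is of the moment at which its call begins. calibration takes no time and is no camera call.
- robot.job_done(): hands the job in, once; it reports no verdict.
The state is a dict: "clock": time; "joint_positions": joint angles; "dq": joint speeds; "joint_efforts": joint torques, N m; "tcp_pos": TCP position; "orientation": TCP orientation; "force": force on the tool from outside, world axes, zero at the start; "moment": the same for the moment, N m; "grip_width": finger opening in m.
Only numpy, scipy, OpenCV 4.12 (cv2) and the standard library are available. Lean on these libraries where they do the work, as an engineer would, in place of code of your own. Each camera call takes 0.05 s, during which the arm holds its last target.

## Working session

There is one attempt and no reset: what is moved stays moved. The work goes in short steps, Python scripts to look and compute and a tool call to move; the robot and the scene stay as the last step left them, time stands still between calls to the robot, and variables do not carry over. Pictures are saved under pics/ and viewed, and the job is handed in when it is done.

Besides the shell and the picture viewer there is one more tool, called after ">>>" as name(argument=value, ...), one argument or row to a line, values as JSON. drive_tool: Moves the arm, as the interface text tells. Its arguments: {"type":"object","properties":{"targets":{"type":"array"},"hand":{"type":"number"},"force":{"type":"number"}},"required":["targets"]}

```bash
ls; mkdir -p pics
python3 - <<'E'
from rig import robot
import cv2
for n in("top","side"):
    cv2.imwrite(f"pics/{n}0.png",robot.capture(n)); c=robot.calibration(n); print(n,c)
print(robot.observe())
E
```

```text
pics
top {'K': array([[398.74371593,   0.        , 318.62009723],
       [  0.        , 398.74371593, 201.09452075],
       [  0.        ,   0.        ,   1.        ]]), 'R': array([[ 0.00104845, -0.9998851 ,  0.01512273],
       [-0.98767114, -0.00340271, -0.15650605],
       [ 0.15653953, -0.0147722 , -0.98756122]]), 't': array([0.02711697, 0.52222226, 1.19788906])}
side {'K': array([[517.34379437,   0.        , 321.10636774],
       [  0.        , 517.34379437, 205.70557104],
       [  0.        ,   0.        ,   1.        ]]), 'R': array([[ 0.67758885, -0.73534448, -0.01190985],
       [-0.55314898, -0.49889758, -0.6671787 ],
       [ 0.48466438,  0.45866077, -0.74480249]]), 't': array([-0.3170316 ,  0.35637993,  1.25314182])}
{'clock': 0.1, 'joint_positions': array([ 6.75224308e+01,  1.18810487e+01,  8.83977520e+01,  1.52581454e-03,
        7.98425701e+01, -8.62103158e+00]), 'dq': array([-0.00874251, -0.16520767, -0.16715399, -0.00699848, -0.12941607,
        0.09517944]), 'joint_efforts': array([-4.14651086e-04, -3.84098732e+01, -2.92546141e+01, -2.12596879e-04,
        4.85611672e-03, -1.55057300e-06]), 'tcp_pos': array([0.13742222, 0.55762054, 0.2302158 ]), 'orientation': array([-9.01197745e+01,  1.96776268e-02, -1.38568289e+01]), 'force': array([ 1.37259823, -0.28848142, -0.20252644]), 'moment': array([ 0.04250614, -0.00038854,  0.01836828]), 'grip_width': 0.08570814773787419}
```

View pics/top0.png

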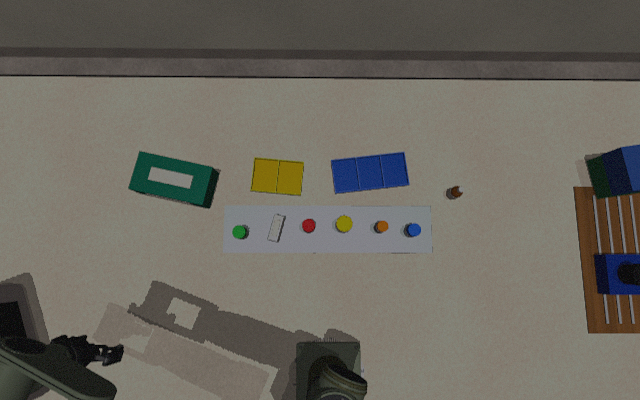

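View pics/side0.png

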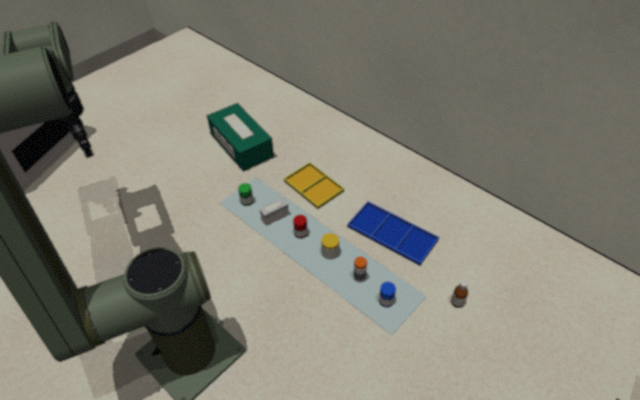

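The top view shows the green jar (240,232), slide box (276,228), red jar (309,226), pot (344,224), tube (381,227) and blue jar (413,230). The yellow tray is at about (278,176), the blue tray at about (370,172) and the dropper at (455,192).

```bash
cat > h.py <<'E'
import numpy as np,cv2
from rig import robot
def ray(n,uv):
    c=robot.calibration(n);R=c["R"];C=-R.T@c["t"]
    d=R.T@np.linalg.inv(c["K"])@np.array([uv[0],uv[1],1.]);return C,d
def onz(n,uv,z):
    C,d=ray(n,uv);return C+d*(z-C[2])/d[2]
def tri(a,b):
    (C1,d1),(C2,d2)=ray("top",a),ray("side",b)
    A=np.stack([d1,-d2],1);s=np.linalg.lstsq(A,C2-C1,rcond=None)[0]
    p,q=C1+s[0]*d1,C2+s[1]*d2;return (p+q)/2,np.linalg.norm(p-q)
H={"red":[(0,6),(174,180)],"yellow":[(22,32)],"orange":[(6,17)],"green":[(50,72)],"blue":[(105,125)]}
def blobs(img,col,smin=130,vmin=60,amin=20):
    h=cv2.cvtColor(img,cv2.COLOR_BGR2HSV);m=np.zeros(h.shape[:2],np.uint8)
    for a,b in H[col]: m|=cv2.inRange(h,(a,smin,vmin),(b,255,255))
    cs,_=cv2.findContours(m,cv2.RETR_EXTERNAL,cv2.CHAIN_APPROX_NONE)
    return sorted([c for c in cs if cv2.contourArea(c)>amin],key=lambda c:-cv2.contourArea(c))
E
python3 - <<'E'
from h import *
np.set_printoptions(precision=3,suppress=True)
for n in("top","side"):
    im=cv2.imread(f"pics/{n}0.png")
    for col in H:
        for c in blobs(im,col)[:5]:
            r=cv2.minAreaRect(c);M=cv2.moments(c)
            uv=(M["m10"]/M["m00"],M["m01"]/M["m00"])
            print(n,col,cv2.contourArea(c),np.round(uv,1),[round(v) for v in r[1]], onz(n,uv,.06)[:2])
    h=cv2.cvtColor(im,cv2.COLOR_BGR2HSV)
    for p in ([(276,222),(276,228),(276,235),(280,216),(272,238),(330,210)] if n=="top" else [(274,206),(272,214),(280,207)]): print(p,h[p[1],p[0]])
    x,y=(200,190) if n=="top" else (220,160)
    cv2.imwrite(f"pics/{n}z.png",cv2.resize(im[140:260,215:475] if n=="top" else im[160:320,220:480],None,fx=3,fy=3,interpolation=cv2.INTER_CUBIC))
E
```

```text
top red 116.5 [308.3 225.1] [12, 12] [0.445 0.06 ]
top yellow 1608.5 [276.9 176. ] [51, 34] [0.597 0.157]
top yellow 181.0 [343.8 223.2] [15, 16] [ 0.452 -0.048]
top orange 3003.5 [598.6 274.7] [151, 54] [ 0.298 -0.812]
top orange 413.0 [627.5 223.9] [58, 8] [ 0.451 -0.919]
top orange 392.5 [615.2 224.9] [56, 8] [ 0.448 -0.88 ]
top orange 383.5 [603.  225.8] [54, 8] [ 0.445 -0.842]
top orange 170.5 [636.8 211.4] [49, 8] [ 0.49  -0.953]
top green 110.5 [238.7 231.6] [12, 12] [0.425 0.269]
top blue 2333.5 [369.5 172.3] [33, 75] [ 0.61  -0.129]
top blue 719.0 [619.8 273.9] [40, 34] [ 0.301 -0.877]
top blue 541.5 [632.4 164.6] [45, 18] [ 0.639 -0.957]
top blue 112.5 [413.9 229.3] [11, 12] [ 0.433 -0.261]
(276, 222) [ 30  12 131]
(276, 228) [ 30  12 133]
(276, 235) [ 21  15 116]
(280, 216) [ 15   4 134]
(272, 238) [132   9 136]
(330, 210) [120  13 137]
side red 123.5 [299.5 221.9] [15, 11] [0.44  0.056]
side yellow 1272.5 [313.5 185. ] [52, 31] [0.571 0.125]
side yellow 183.0 [329.8 240.8] [14, 16] [ 0.447 -0.052]
side orange 93.5 [360.1 262.4] [11, 10] [ 0.447 -0.159]
side orange 79.0 [460.3 292.6] [11, 9] [ 0.544 -0.402]
side green 84.0 [244.2 189.1] [11, 10] [0.421 0.266]
side blue 2391.0 [393.3 232.5] [85, 31] [ 0.585 -0.162]
side blue 181.5 [387.4 290.2] [17, 13] [ 0.427 -0.264]
(274, 206) [ 32  19 178]
(272, 214) [150   4  66]
(280, 207) [ 23   8 125]
```

View pics/topz.png

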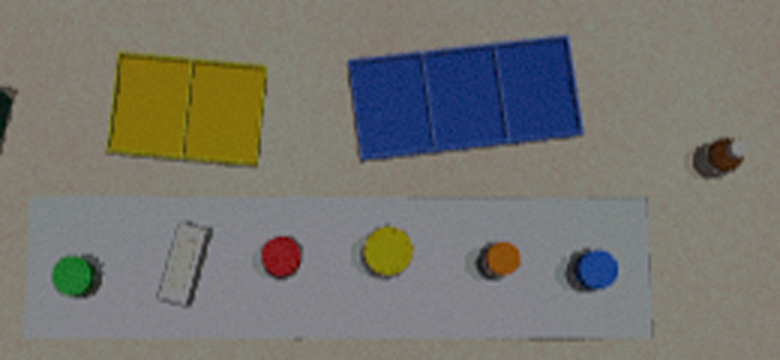

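View pics/sidez.png

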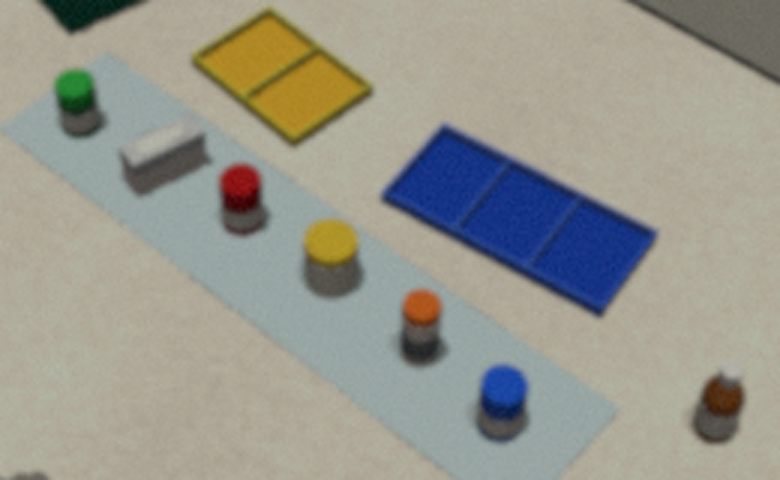

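Run:
```python
from h import *
np.set_printoptions(precision=3,suppress=True)
im=cv2.imread("pics/top0.png");sd=cv2.imread("pics/side0.png")
H["orange"]=[(5,17)]
def cen(c):
    M=cv2.moments(c);return np.array((M["m10"]/M["m00"],M["m01"]/M["m00"]))
for col,z in (("red",.062),("yellow",.058),("orange",.074),("blue",.062),("green",.062)):
    a=[c for c in blobs(im,col,110,50) if 300>cen(c)[1]>205 and 230<cen(c)[0]<430]
    b=[c for c in blobs(sd,col,110,50) if cv2.contourArea(c)<400 and cen(c)[0]<420]
    ua=cv2.minEnclosingCircle(a[0])[0];t,e=tri(cen(a[0]),cen(b[0]))
    print(col,cen(a[0]),onz("top",cen(a[0]),z)[:2],onz("top",ua,z)[:2],"tri",t,e)
for col in("yellow","blue"):
    r=cv2.minAreaRect(blobs(im,col)[0]);P=np.array([onz("top",p,.014) for p in cv2.boxPoints(r)])[:,:2]
    s=P-np.roll(P,1,0);L=np.linalg.norm(s,axis=1)
    k=s[np.argmax(L)];k=k*np.sign(k[1]);print(col,"tray",P.mean(0),L,"yaw",np.degrees(np.arctan2(-k[0],k[1])))
P=np.array([onz("top",((x)/3+214.7,(y)/3+139.7),.05) for x,y in [(187,221),(212,229),(186,305),(158,299)]])[:,:2]
print("box",P.mean(0),P);d=(P[0]+P[1]-P[2]-P[3]);print("yaw",np.degrees(np.arctan2(d[1],d[0])),np.linalg.norm(d)/2)
t,e=tri((184.5/3+214.7,263/3+139.7),(163/3+219.7,143/3+159.7));print(t,e)
```

```text
red [308.181 224.975] [0.446 0.06 ] [0.446 0.06 ] tri [0.446 0.061 0.049] 0.0013651439932912618
yellow [343.914 223.208] [ 0.452 -0.048] [ 0.452 -0.049] tri [ 0.452 -0.049  0.053] 0.0005831778268367518
orange [382.055 225.748] [ 0.443 -0.162] [ 0.443 -0.162] tri [ 0.443 -0.163  0.068] 0.0006705563879080349
blue [413.668 229.453] [ 0.433 -0.26 ] [ 0.431 -0.259] tri [ 0.433 -0.262  0.051] 0.0014965767081593054
green [238.791 231.595] [0.425 0.269] [0.425 0.269] tri [0.426 0.271 0.051] 0.0005917210630936056
yellow tray [0.608 0.162] [0.162 0.11  0.164 0.11 ] yaw -5.309805171003061
blue tray [ 0.621 -0.137] [0.109 0.243 0.11  0.24 ] yaw 7.052240650684981
box [0.439 0.156] [[0.482 0.156]
 [0.474 0.13 ]
 [0.397 0.155]
 [0.403 0.184]]
yaw -18.680577209872595 0.08278146368098252
[0.439 0.158 0.044] 0.0011506898619225488
```

Both views agree to within 2 mm, and the tray sizes and cap heights match the specification. I'll start with the slide box: turn, then travel.

```bash
cat > go.py <<'E'
import sys
from h import *
from scipy.spatial.transform import Rotation as Ro
def rem(x,y,z,yaw):
    s=robot.observe();R=Ro.from_euler("xyz",s["orientation"],degrees=True)
    T=Ro.from_euler("xyz",[-90,0,yaw],degrees=True)
    d=R.inv().apply(np.array([x,y,z])-s["tcp_pos"])
    # same shift when expressed after the turn is done first
    d2=T.inv().apply(np.array([x,y,z])-s["tcp_pos"])
    w=(R.inv()*T).as_rotvec(degrees=True)
    print("t",round(s["clock"],2),"units now",np.round(d/.04,2),"after turn",np.round(d2/.04,2),"turn",np.round(w/5,2),"width",round(s["grip_width"],3))
if __name__=="__main__": rem(*map(float,sys.argv[1:5]))
E
python3 go.py .439 .157 .13 -18.7
```

```text
t 0.1 units now [ 9.72  2.52 -7.91] after turn [10.35  2.51 -7.07] turn [ 0.02  0.97 -0.  ] width 0.086
```

>>> drive_tool(
  targets=[
    [0, 0, 0, 0, 0.97, 0],
    [0.79, 0, -0.54, 0, 0, 0],
    [0.79, 0, -0.54, 0, 0, 0],
    [0.79, 0, -0.54, 0, 0, 0],
    [0.79, 0, -0.54, 0, 0, 0],
  ],
  hand=0.4,
  force=50,
)

```text
clock: 0.52
tcp_pos: [0.2299, 0.4343, 0.2306]
orientation: [-90.1, 0.0, -18.6]
force: [1.1, 0.4, 0.2]
grip_width: 0.0596
```

>>> drive_tool(
  targets=[
    [0.79, 0, -0.54, 0, 0, 0],
    [0.79, 0, -0.54, 0, 0, 0],
    [0.79, 0, -0.54, 0, 0, 0],
    [0.79, 0, -0.54, 0, 0, 0],
    [0.79, 0, -0.54, 0, 0, 0],
  ],
)

```text
clock: 0.93
tcp_pos: [0.3451, 0.2812, 0.231]
orientation: [-90.0, 0.0, -18.7]
force: [0.9, 0.8, 0.5]
grip_width: 0.0595
```

```bash
python3 go.py .439 .157 .13 -18.7
```

```text
t 0.93 units now [ 3.22  2.52 -2.19] after turn [ 3.22  2.52 -2.19] turn [ 0.  0. -0.] width 0.06
```

>>> drive_tool(
  targets=[
    [0.8, 0, -0.54, 0, 0, 0],
    [0.8, 0, -0.54, 0, 0, 0],
    [0.8, 0, -0.54, 0, 0, 0],
    [0.8, 0.2, -0.54, 0, 0, 0],
    [0, 0.9, 0, 0, 0, 0],
  ],
)

```text
clock: 1.35
tcp_pos: [0.4474, 0.1557, 0.193]
orientation: [-89.7, -0.9, -19.1]
force: [0.9, 0.4, 0.2]
grip_width: 0.06
```

>>> drive_tool(
  targets=[
    [0, 0.9, 0, 0, 0, 0],
    [0, 0.5, 0, 0, 0, 0],
    [0, 0, 0, 0, 0, 0],
  ],
)

```text
clock: 1.6
tcp_pos: [0.4334, 0.1587, 0.1258]
orientation: [-90.3, 0.6, -18.8]
force: [-0.9, -0.7, -0.6]
grip_width: 0.0598
```

```bash
python3 go.py .439 .157 .013 -18.7
python3 - <<'E'
from h import *
a=robot.capture("top")[140:260,215:475];b=robot.capture("side")[160:320,220:480]
cv2.imwrite("pics/s1.png",cv2.resize(np.vstack([a,b]),None,fx=2,fy=2,interpolation=cv2.INTER_CUBIC))
E
```

```text
t 1.6 units now [0.18 2.82 0.02] after turn [0.15 2.82 0.01] turn [ 0.07 -0.02 -0.13] width 0.06
```

View pics/s1.png

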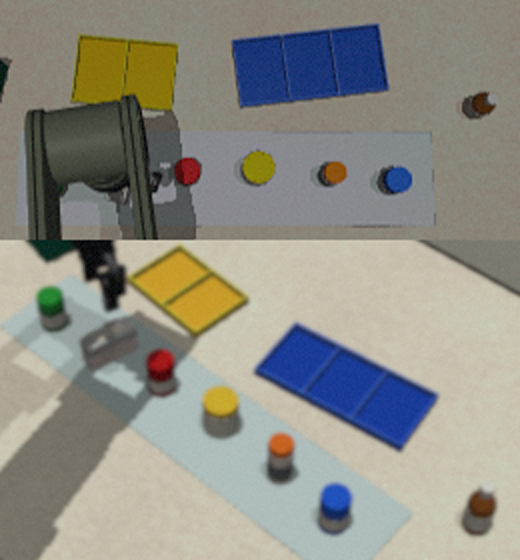

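The side view shows the gripper hovering over the box, which stands at about (110,343). The arm is still settling, so I'll wait briefly and then go down slowly.

>>> drive_tool(
  targets=[
    [0, 0, 0, 0, 0, 0],
    [0, 0, 0, 0, 0, 0],
    [0, 0, 0, 0, 0, 0],
    [0, 0, 0, 0, 0, 0],
  ],
)

```text
clock: 2.03
tcp_pos: [0.4393, 0.1605, 0.1328]
orientation: [-89.9, -0.2, -18.7]
force: [-0.2, -0.3, -0.1]
grip_width: 0.0595
```

```bash
python3 go.py .439 .157 .013 -18.7
```

```text
t 2.03 units now [ 0.01  3.   -0.09] after turn [ 0.02  3.   -0.08] turn [-0.02  0.01  0.03] width 0.06
```

>>> drive_tool(
  targets=[
    [0, 0.6, -0.08, 0, 0, 0],
    [0, 0.7, 0, 0, 0, 0],
    [0, 0.7, 0, 0, 0, 0],
    [0, 0.6, 0, 0, 0, 0],
    [0, 0.3, 0, 0, 0, 0],
  ],
)

```text
clock: 2.45
tcp_pos: [0.4355, 0.1568, 0.0131]
orientation: [-90.1, 0.2, -18.7]
force: [-0.6, 0.0, 0.1]
grip_width: 0.0597
```

>>> drive_tool(
  targets=[
    [0, 0.1, 0, 0, 0, 0],
    [0, 0, 0, 0, 0, 0],
    [0, 0, 0, 0, 0, 0],
    [0, 0, 0, 0, 0, 0],
  ],
)

```text
clock: 2.78
tcp_pos: [0.4388, 0.1573, 0.0128]
orientation: [-89.9, -0.2, -18.7]
force: [-0.4, -1.0, -0.0]
grip_width: 0.0599
```

>>> drive_tool(
  targets=[
    [0, 0, 0, 0, 0, 0],
    [0, 0, 0, 0, 0, 0],
    [0, 0, 0, 0, 0, 0],
    [0, 0, 0, 0, 0, 0],
    [0, 0, 0, 0, 0, 0],
  ],
  hand=-1,
)

```text
clock: 3.2
tcp_pos: [0.4386, 0.1573, 0.0125]
orientation: [-89.9, -0.1, -18.7]
force: [-0.8, -0.2, 7.0]
grip_width: 0.0297
```

Gripped at 30 mm, which is the box width. Lifting.

>>> drive_tool(
  targets=[
    [0, -0.3, 0, 0, 0, 0],
    [0, -0.6, 0, 0, 0, 0],
    [0, -0.8, 0, 0, 0, 0],
    [0, -0.8, 0, 0, 0, 0],
    [0, -0.5, 0, 0, 0, 0],
  ],
)

```text
clock: 3.62
tcp_pos: [0.4383, 0.1572, 0.1341]
orientation: [-89.9, -0.2, -18.7]
force: [1.0, -0.4, -0.9]
grip_width: 0.0296
```

```bash
python3 go.py .621 -.137 .132 7
```

```text
t 3.62 units now [ 6.69  0.06 -5.5 ] after turn [ 3.64  0.05 -7.86] turn [-0.01 -5.14  0.04] width 0.03
```

>>> drive_tool(
  targets=[
    [0, 0, 0, 0, -0.6, 0],
    [0, 0, 0, 0, -1, 0],
    [0, 0, 0, 0, -1, 0],
    [0, 0, 0, 0, -1, 0],
    [0, 0, 0, 0, -1, 0],
  ],
)

```text
clock: 4.03
tcp_pos: [0.4366, 0.1569, 0.131]
orientation: [-90.0, 0.1, 4.5]
force: [0.1, -0.8, -0.1]
grip_width: 0.0298
```

>>> drive_tool(
  targets=[
    [0, 0, 0, 0, -0.54, 0],
    [0.17, 0, -0.36, 0, 0, 0],
    [0.33, 0, -0.71, 0, 0, 0],
    [0.33, 0, -0.71, 0, 0, 0],
    [0.33, 0, -0.71, 0, 0, 0],
  ],
)

```text
clock: 4.45
tcp_pos: [0.4953, 0.063, 0.1309]
orientation: [-90.0, 0.0, 7.1]
force: [0.8, 0.3, -0.8]
grip_width: 0.0294
```

>>> drive_tool(
  targets=[
    [0.33, 0, -0.71, 0, 0, 0],
    [0.33, 0, -0.71, 0, 0, 0],
    [0.33, 0, -0.71, 0, 0, 0],
    [0.33, 0, -0.71, 0, 0, 0],
    [0.33, 0, -0.71, 0, 0, 0],
  ],
)

```text
clock: 4.87
tcp_pos: [0.5782, -0.0704, 0.1307]
orientation: [-90.0, 0.1, 7.0]
force: [-0.0, 0.0, -0.3]
grip_width: 0.0302
```

>>> drive_tool(
  targets=[
    [0.33, 0, -0.71, 0, 0, 0],
    [0.33, 0, -0.71, 0, 0, 0],
    [0.1, 0, -0.2, 0, 0, 0],
    [0, 0, 0, 0, 0, 0],
    [0, 0, 0, 0, 0, 0],
  ],
)

```text
clock: 5.28
tcp_pos: [0.6154, -0.1293, 0.1304]
orientation: [-89.9, 0.1, 6.9]
force: [0.8, 0.7, -1.9]
grip_width: 0.0296
```

>>> drive_tool(
  targets=[
    [0, 0, 0, 0, 0, 0],
    [0, 0, 0, 0, 0, 0],
  ],
)

```text
clock: 5.45
tcp_pos: [0.6153, -0.128, 0.1309]
orientation: [-89.9, 0.1, 7.1]
force: [0.0, -0.6, -1.6]
grip_width: 0.0297
```

```bash
python3 go.py .621 -.137 .018 7;  python3 - <<'E'
from h import *
a=robot.capture("top")[140:260,215:475];b=robot.capture("side")[160:320,220:480]
cv2.imwrite("pics/s2.png",cv2.resize(np.vstack([a,b]),None,fx=2,fy=2,interpolation=cv2.INTER_CUBIC))
E
```

```text
t 5.45 units now [ 0.12  2.82 -0.24] after turn [ 0.11  2.82 -0.24] turn [-0.01  0.02 -0.02] width 0.03
```

View pics/s2.png

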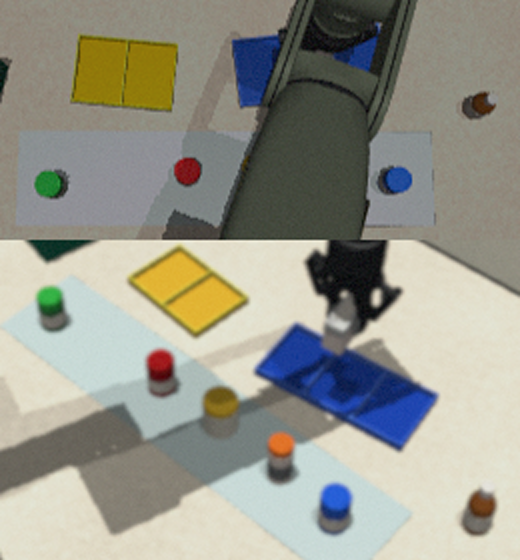

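The box is held upright over the middle compartment, and nothing else has moved. Correcting, then lowering.

>>> drive_tool(
  targets=[
    [0.11, 0.3, -0.24, 0, 0, 0],
    [0, 0.7, 0, 0, 0, 0],
    [0, 0.7, 0, 0, 0, 0],
    [0, 0.6, 0, 0, 0, 0],
    [0, 0.3, 0, 0, 0, 0],
  ],
)

```text
clock: 5.97
tcp_pos: [0.6191, -0.137, 0.0238]
orientation: [-89.8, 0.3, 7.1]
force: [-1.6, 1.0, -0.4]
grip_width: 0.0294
```

>>> drive_tool(
  targets=[
    [0, 0.17, 0, 0, 0, 0],
    [0, 0.07, 0, 0, 0, 0],
    [0, 0, 0, 0, 0, 0],
    [0, 0, 0, 0, 0, 0],
  ],
)

```text
clock: 6.3
tcp_pos: [0.6232, -0.139, 0.0194]
orientation: [-90.1, -0.2, 7.0]
force: [0.6, 0.2, -1.5]
grip_width: 0.0297
```

>>> drive_tool(
  targets=[
    [0, 0, 0, 0, 0, 0],
    [0, 0, 0, 0, 0, 0],
  ],
)

```text
clock: 6.47
tcp_pos: [0.6231, -0.1391, 0.0194]
orientation: [-90.1, -0.2, 7.0]
force: [-0.2, -0.2, -1.2]
grip_width: 0.0297
```

>>> drive_tool(
  targets=[
    [0, 0.04, 0, 0, 0, 0],
    [0, 0.03, 0, 0, 0, 0],
    [0, 0, 0, 0, 0, 0],
    [0, 0, 0, 0, 0, 0],
  ],
)

```text
clock: 6.8
tcp_pos: [0.6227, -0.1391, 0.0166]
orientation: [-90.1, -0.1, 7.0]
force: [-1.8, -0.2, 4.4]
grip_width: 0.0297
```

>>> drive_tool(
  targets=[
    [0, 0, 0, 0, 0, 0],
    [0, 0, 0, 0, 0, 0],
    [0, 0, 0, 0, 0, 0],
    [0, 0, 0, 0, 0, 0],
  ],
  hand=0.2,
)

```text
clock: 7.13
tcp_pos: [0.6217, -0.1386, 0.0147]
orientation: [-90.0, 0.0, 7.0]
force: [-0.0, -1.2, 0.3]
grip_width: 0.0513
```

>>> drive_tool(
  targets=[
    [0, -0.3, 0, 0, 0, 0],
    [0, -0.8, 0, 0, 0, 0],
    [0, -0.9, 0, 0, 0, 0],
    [0, -0.9, 0, 0, 0, 0],
    [0, -0.2, 0, 0, 0, 0],
  ],
)

```text
clock: 7.55
tcp_pos: [0.6264, -0.1402, 0.1476]
orientation: [-90.4, -0.7, 7.0]
force: [1.9, -0.3, 1.6]
grip_width: 0.0511
```

```bash
python3 go.py .446 .060 .13 0
```

```text
t 7.55 units now [-3.87  0.36  5.52] after turn [-4.51  0.44  5.01] turn [0.06 1.4  0.14] width 0.051
```

>>> drive_tool(
  targets=[
    [0, 0, 0, 0, 0.7, 0],
    [0, 0, 0, 0, 0.7, 0],
    [-0.4, 0, 0.44, 0, 0, 0],
    [-0.64, 0, 0.71, 0, 0, 0],
    [-0.64, 0, 0.71, 0, 0, 0],
  ],
  hand=0.4,
)

```text
clock: 7.97
tcp_pos: [0.5543, -0.0643, 0.1394]
orientation: [-90.0, -0.1, -0.1]
force: [0.5, 0.1, -0.6]
grip_width: 0.0601
```

>>> drive_tool(
  targets=[
    [-0.64, 0, 0.71, 0, 0, 0],
    [-0.64, 0, 0.71, 0, 0, 0],
    [-0.64, 0, 0.71, 0, 0, 0],
    [-0.6, 0, 0.67, 0, 0, 0],
    [-0.2, 0, 0.25, 0, 0, 0],
  ],
)

```text
clock: 8.38
tcp_pos: [0.4418, 0.0605, 0.1385]
orientation: [-89.9, 0.2, 0.1]
force: [-0.1, -0.4, -0.6]
grip_width: 0.0599
```

>>> drive_tool(
  targets=[
    [0, 0, 0, 0, 0, 0],
    [0, 0, 0, 0, 0, 0],
    [0, 0, 0, 0, 0, 0],
    [0, 0, 0, 0, 0, 0],
  ],
)

```text
clock: 8.72
tcp_pos: [0.4473, 0.0568, 0.1394]
orientation: [-90.0, -0.1, -0.1]
force: [0.4, 0.0, 1.0]
grip_width: 0.0603
```

```bash
python3 go.py .446 .060 .016 0;  python3 - <<'E'
from h import *
a=robot.capture("top")[140:260,215:475];b=robot.capture("side")[160:320,220:480]
cv2.imwrite("pics/s3.png",cv2.resize(np.vstack([a,b]),None,fx=2,fy=2,interpolation=cv2.INTER_CUBIC))
E
```

```text
t 8.72 units now [-0.04  3.09  0.08] after turn [-0.03  3.09  0.08] turn [ 0.01 -0.02  0.02] width 0.06
```

View pics/s3.png

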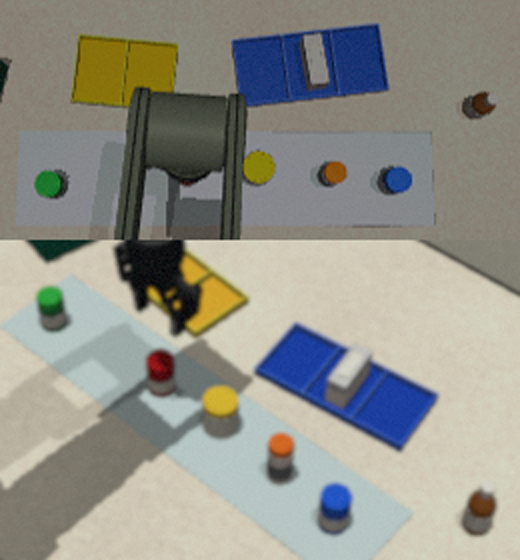

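The box stands upright and centred in the middle compartment (315,60 in the top view). The gripper is over the red jar, so I'll descend and grip.

>>> drive_tool(
  targets=[
    [-0.03, 0.5, 0.08, 0, 0, 0],
    [0, 0.8, 0, 0, 0, 0],
    [0, 0.8, 0, 0, 0, 0],
    [0, 0.6, 0, 0, 0, 0],
    [0, 0.37, 0, 0, 0, 0],
  ],
)

```text
clock: 9.23
tcp_pos: [0.443, 0.0603, 0.0132]
orientation: [-90.0, 0.3, -0.1]
force: [-0.8, 0.7, -0.5]
grip_width: 0.0599
```

>>> drive_tool(
  targets=[
    [0, 0, 0, 0, 0, 0],
    [0, 0, 0, 0, 0, 0],
    [0, 0, 0, 0, 0, 0],
  ],
)

```text
clock: 9.48
tcp_pos: [0.446, 0.0605, 0.017]
orientation: [-90.0, -0.1, -0.0]
force: [0.3, -0.5, 0.3]
grip_width: 0.0602
```

>>> drive_tool(
  targets=[
    [0, 0, 0, 0, 0, 0],
    [0, 0, 0, 0, 0, 0],
    [0, 0, 0, 0, 0, 0],
    [0, 0, 0, 0, 0, 0],
    [0, 0, 0, 0, 0, 0],
  ],
  hand=-1,
)

```text
clock: 9.9
tcp_pos: [0.4465, 0.0608, 0.0177]
orientation: [-90.0, -0.2, 0.0]
force: [-0.0, -0.6, 7.2]
grip_width: 0.0388
```

>>> drive_tool(
  targets=[
    [0, -0.3, 0, 0, 0, 0],
    [0, -0.7, 0, 0, 0, 0],
    [0, -0.8, 0, 0, 0, 0],
    [0, -0.8, 0, 0, 0, 0],
    [0, -0.4, 0, 0, 0, 0],
  ],
)

```text
clock: 10.32
tcp_pos: [0.4467, 0.0609, 0.1401]
orientation: [-90.0, -0.4, 0.0]
force: [1.7, -0.0, -0.7]
grip_width: 0.0391
```

```bash
python3 go.py .611 -.059 .132 0
```

```text
t 10.32 units now [ 4.11  0.23 -3.  ] after turn [ 4.11  0.2  -3.  ] turn [0.   0.   0.07] width 0.039
```

>>> drive_tool(
  targets=[
    [0.4, 0, -0.3, 0, 0, 0],
    [0.75, 0, -0.55, 0, 0, 0],
    [0.75, 0, -0.55, 0, 0, 0],
    [0.75, 0, -0.55, 0, 0, 0],
    [0.75, 0, -0.55, 0, 0, 0],
  ],
)

```text
clock: 10.73
tcp_pos: [0.5815, -0.0399, 0.1362]
orientation: [-90.0, -0.0, 0.0]
force: [1.5, 0.2, -0.2]
grip_width: 0.0389
```

>>> drive_tool(
  targets=[
    [0.5, 0, -0.35, 0, 0, 0],
    [0.21, 0, -0.15, 0, 0, 0],
    [0, 0, 0, 0, 0, 0],
    [0, 0, 0, 0, 0, 0],
    [0, 0, 0, 0, 0, 0],
  ],
)

```text
clock: 11.15
tcp_pos: [0.6073, -0.0579, 0.1355]
orientation: [-89.9, 0.1, 0.0]
force: [-0.7, 0.2, -1.1]
grip_width: 0.0388
```

```bash
python3 go.py .611 -.059 .022 0
```

```text
t 11.15 units now [ 0.1   2.84 -0.03] after turn [ 0.09  2.84 -0.03] turn [-0.01  0.01 -0.03] width 0.039
```

>>> drive_tool(
  targets=[
    [0.1, 0.4, -0.03, 0, 0, 0],
    [0, 0.8, 0, 0, 0, 0],
    [0, 0.7, 0, 0, 0, 0],
    [0, 0.5, 0, 0, 0, 0],
    [0, 0.3, 0, 0, 0, 0],
  ],
)

```text
clock: 11.57
tcp_pos: [0.6093, -0.0583, 0.0251]
orientation: [-89.9, 0.4, 0.1]
force: [-0.5, -0.2, -0.3]
grip_width: 0.0387
```

>>> drive_tool(
  targets=[
    [0, 0.1, 0, 0, 0, 0],
    [0, 0, 0, 0, 0, 0],
    [0, 0, 0, 0, 0, 0],
    [0, 0, 0, 0, 0, 0],
  ],
)

```text
clock: 11.9
tcp_pos: [0.6145, -0.0604, 0.0259]
orientation: [-90.0, -0.2, 0.0]
force: [0.4, 0.4, -0.6]
grip_width: 0.0389
```

>>> drive_tool(
  targets=[
    [0, 0.06, 0, 0, 0, 0],
    [0, 0.05, 0, 0, 0, 0],
    [0, 0, 0, 0, 0, 0],
    [0, 0, 0, 0, 0, 0],
  ],
)

```text
clock: 12.23
tcp_pos: [0.6144, -0.0606, 0.0218]
orientation: [-90.0, -0.2, -0.0]
force: [-2.4, 0.2, 6.1]
grip_width: 0.0386
```

Touching the floor. Release, rise, and go for the blue jar.

>>> drive_tool(
  targets=[
    [0, 0, 0, 0, 0, 0],
    [0, 0, 0, 0, 0, 0],
    [0, 0, 0, 0, 0, 0],
    [0, 0, 0, 0, 0, 0],
  ],
  hand=0.4,
)

```text
clock: 12.57
tcp_pos: [0.6129, -0.0603, 0.0195]
orientation: [-90.0, 0.0, -0.0]
force: [-0.4, 0.5, -0.4]
grip_width: 0.0595
```

>>> drive_tool(
  targets=[
    [0, -0.3, 0, 0, 0, 0],
    [0, -0.8, 0, 0, 0, 0],
    [0, -0.9, 0, 0, 0, 0],
    [0, -0.7, 0, 0, 0, 0],
    [0, -0.1, 0, 0, 0, 0],
  ],
)

```text
clock: 12.98
tcp_pos: [0.6177, -0.0614, 0.1397]
orientation: [-90.2, -0.7, 0.0]
force: [0.8, -0.1, 1.4]
grip_width: 0.06
```

```bash
python3 go.py .432 -.261 .13 0
```

```text
t 12.98 units now [-4.65  0.2  -4.99] after turn [-4.64  0.24 -4.99] turn [0.04 0.   0.15] width 0.06
```

>>> drive_tool(
  targets=[
    [-0.3, 0, -0.33, 0, 0, 0],
    [-0.65, 0, -0.7, 0, 0, 0],
    [-0.65, 0, -0.7, 0, 0, 0],
    [-0.65, 0, -0.7, 0, 0, 0],
    [-0.65, 0, -0.7, 0, 0, 0],
  ],
)

```text
clock: 13.4
tcp_pos: [0.4957, -0.1862, 0.1319]
orientation: [-90.0, -0.0, 0.1]
force: [1.0, -0.5, -0.1]
grip_width: 0.0595
```

>>> drive_tool(
  targets=[
    [-0.65, 0, -0.7, 0, 0, 0],
    [-0.65, 0, -0.7, 0, 0, 0],
    [-0.4, 0, -0.46, 0, 0, 0],
    [0, 0, 0, 0, 0, 0],
    [0, 0, 0, 0, 0, 0],
  ],
)

```text
clock: 13.82
tcp_pos: [0.4283, -0.2607, 0.132]
orientation: [-90.0, -0.0, -0.2]
force: [-0.0, -0.5, -0.7]
grip_width: 0.0599
```

>>> drive_tool(
  targets=[
    [0, 0, 0, 0, 0, 0],
    [0, 0, 0, 0, 0, 0],
  ],
)

```text
clock: 13.98
tcp_pos: [0.4296, -0.2591, 0.1317]
orientation: [-90.0, -0.0, 0.1]
force: [-0.0, 0.5, -0.1]
grip_width: 0.06
```

```bash
python3 go.py .432 -.261 .017 0;  python3 - <<'E'
from h import *
a=robot.capture("top")[140:260,215:475];b=robot.capture("side")[160:320,220:480]
cv2.imwrite("pics/s4.png",cv2.resize(np.vstack([a,b]),None,fx=2,fy=2,interpolation=cv2.INTER_CUBIC))
E
```

```text
t 13.98 units now [ 0.06  2.87 -0.05] after turn [ 0.06  2.87 -0.05] turn [-0.    0.01  0.  ] width 0.06
```

View pics/s4.png

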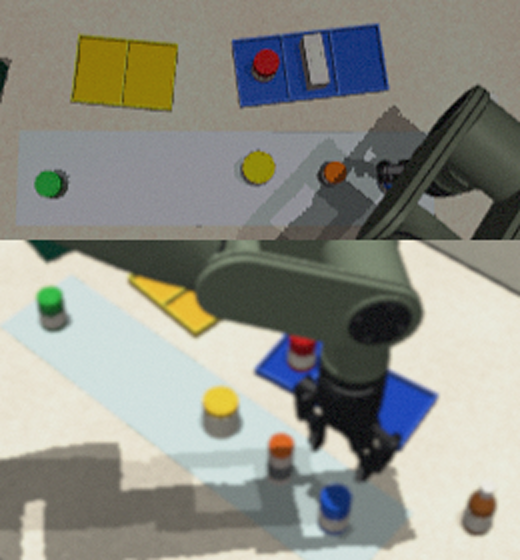

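The red jar stands in the left end compartment (265,63) and the box is in the middle. The gripper is above the blue jar.

>>> drive_tool(
  targets=[
    [0.06, 0.5, -0.05, 0, 0, 0],
    [0, 0.8, 0, 0, 0, 0],
    [0, 0.7, 0, 0, 0, 0],
    [0, 0.5, 0, 0, 0, 0],
    [0, 0.35, 0, 0, 0, 0],
  ],
)

```text
clock: 14.5
tcp_pos: [0.4307, -0.2598, 0.0152]
orientation: [-89.8, 0.2, 0.1]
force: [0.4, 0.7, 0.3]
grip_width: 0.0597
```

>>> drive_tool(
  targets=[
    [0, 0, 0, 0, 0, 0],
    [0, 0, 0, 0, 0, 0],
    [0, 0, 0, 0, 0, 0],
  ],
)

```text
clock: 14.75
tcp_pos: [0.4325, -0.2621, 0.0186]
orientation: [-90.1, -0.1, 0.1]
force: [-0.7, -0.1, -0.1]
grip_width: 0.0598
```

>>> drive_tool(
  targets=[
    [0, 0, 0, 0, 0, 0],
    [0, 0, 0, 0, 0, 0],
    [0, 0, 0, 0, 0, 0],
    [0, 0, 0, 0, 0, 0],
    [0, 0, 0, 0, 0, 0],
  ],
  hand=-1,
)

```text
clock: 15.17
tcp_pos: [0.4328, -0.2628, 0.0194]
orientation: [-90.1, -0.2, -0.0]
force: [0.8, -0.2, 6.3]
grip_width: 0.0389
```

>>> drive_tool(
  targets=[
    [0, -0.3, 0, 0, 0, 0],
    [0, -0.7, 0, 0, 0, 0],
    [0, -0.8, 0, 0, 0, 0],
    [0, -0.8, 0, 0, 0, 0],
    [0, -0.4, 0, 0, 0, 0],
  ],
)

```text
clock: 15.58
tcp_pos: [0.4329, -0.2633, 0.1417]
orientation: [-90.2, -0.3, -0.0]
force: [1.2, -0.6, -1.0]
grip_width: 0.0392
```

```bash
python3 go.py .631 -.215 .132 0
```

```text
t 15.58 units now [4.95 0.26 1.21] after turn [4.95 0.24 1.21] turn [ 0.05 -0.    0.05] width 0.039
```

>>> drive_tool(
  targets=[
    [0.4, 0, 0.1, 0, 0, 0],
    [0.8, 0, 0.2, 0, 0, 0],
    [0.9, 0, 0.22, 0, 0, 0],
    [0.9, 0, 0.22, 0, 0, 0],
    [0.9, 0, 0.22, 0, 0, 0],
  ],
)

```text
clock: 16.0
tcp_pos: [0.5885, -0.223, 0.1377]
orientation: [-90.0, 0.0, -0.0]
force: [0.0, -1.0, -1.2]
grip_width: 0.039
```

>>> drive_tool(
  targets=[
    [0.7, 0, 0.17, 0, 0, 0],
    [0.35, 0, 0.08, 0, 0, 0],
    [0, 0, 0, 0, 0, 0],
    [0, 0, 0, 0, 0, 0],
    [0, 0, 0, 0, 0, 0],
  ],
)

```text
clock: 16.42
tcp_pos: [0.6281, -0.2136, 0.1371]
orientation: [-90.0, 0.1, -0.0]
force: [-0.5, -0.7, -0.6]
grip_width: 0.0389
```

```bash
python3 go.py .631 -.215 .0235 0
```

```text
t 16.42 units now [ 0.08  2.84 -0.04] after turn [ 0.07  2.84 -0.04] turn [-0.   -0.   -0.02] width 0.039
```

>>> drive_tool(
  targets=[
    [0.06, 0.4, -0.03, 0, 0, 0],
    [0, 0.8, 0, 0, 0, 0],
    [0, 0.7, 0, 0, 0, 0],
    [0, 0.5, 0, 0, 0, 0],
    [0, 0.3, 0, 0, 0, 0],
  ],
)

```text
clock: 16.83
tcp_pos: [0.6281, -0.2143, 0.0263]
orientation: [-89.9, 0.3, -0.1]
force: [0.0, 0.1, -1.8]
grip_width: 0.0391
```

>>> drive_tool(
  targets=[
    [0, 0.1, 0, 0, 0, 0],
    [0, 0, 0, 0, 0, 0],
    [0, 0, 0, 0, 0, 0],
    [0, 0, 0, 0, 0, 0],
  ],
)

```text
clock: 17.17
tcp_pos: [0.6331, -0.2155, 0.0277]
orientation: [-90.1, -0.2, -0.0]
force: [-0.2, -0.1, -0.7]
grip_width: 0.0391
```

>>> drive_tool(
  targets=[
    [0, 0.05, 0, 0, 0, 0],
    [0, 0.05, 0, 0, 0, 0],
    [0, 0, 0, 0, 0, 0],
    [0, 0, 0, 0, 0, 0],
  ],
)

```text
clock: 17.5
tcp_pos: [0.633, -0.2152, 0.0234]
orientation: [-90.1, -0.1, 0.0]
force: [-0.9, 1.2, 5.9]
grip_width: 0.0393
```

On the floor. Release, rise, and go to the tube at (.443,-.162).

>>> drive_tool(
  targets=[
    [0, 0, 0, 0, 0, 0],
    [0, 0, 0, 0, 0, 0],
    [0, 0, 0, 0, 0, 0],
    [0, 0, 0, 0, 0, 0],
  ],
  hand=0.4,
)

```text
clock: 17.83
tcp_pos: [0.6315, -0.2145, 0.0211]
orientation: [-90.0, 0.0, -0.0]
force: [-0.0, -0.4, -0.6]
grip_width: 0.0594
```

>>> drive_tool(
  targets=[
    [0, -0.3, 0, 0, 0, 0],
    [0, -0.8, 0, 0, 0, 0],
    [0, -0.9, 0, 0, 0, 0],
    [0, -0.8, 0, 0, 0, 0],
    [0, -0.2, 0, 0, 0, 0],
  ],
)

```text
clock: 18.25
tcp_pos: [0.6358, -0.2165, 0.15]
orientation: [-90.3, -0.6, 0.0]
force: [1.3, -0.2, 0.7]
grip_width: 0.0594
```

```bash
python3 go.py .443 -.162 .14 0
```

```text
t 18.25 units now [-4.82  0.19  1.36] after turn [-4.82  0.25  1.36] turn [0.06 0.   0.13] width 0.059
```

>>> drive_tool(
  targets=[
    [-0.4, 0, 0.12, 0, 0, 0],
    [-0.8, 0, 0.23, 0, 0, 0],
    [-0.9, 0, 0.25, 0, 0, 0],
    [-0.9, 0, 0.25, 0, 0, 0],
    [-0.9, 0, 0.25, 0, 0, 0],
  ],
)

```text
clock: 18.67
tcp_pos: [0.4741, -0.1701, 0.1417]
orientation: [-90.0, 0.0, 0.0]
force: [0.0, -0.3, -0.2]
grip_width: 0.0593
```

>>> drive_tool(
  targets=[
    [-0.6, 0, 0.17, 0, 0, 0],
    [-0.25, 0, 0.07, 0, 0, 0],
    [0, 0, 0, 0, 0, 0],
    [0, 0, 0, 0, 0, 0],
    [0, 0, 0, 0, 0, 0],
  ],
)

```text
clock: 19.08
tcp_pos: [0.4438, -0.162, 0.1426]
orientation: [-90.1, -0.2, -0.0]
force: [0.0, -0.3, -0.6]
grip_width: 0.0594
```

```bash
python3 go.py .443 -.162 .023 0;  python3 - <<'E'
from h import *
a=robot.capture("top")[140:260,215:475];b=robot.capture("side")[160:320,220:480]
cv2.imwrite("pics/s5.png",cv2.resize(np.vstack([a,b]),None,fx=2,fy=2,interpolation=cv2.INTER_CUBIC))
E
```

```text
t 19.08 units now [-0.03  2.99  0.01] after turn [-0.02  2.99  0.  ] turn [ 0.02 -0.    0.03] width 0.059
```

View pics/s5.png

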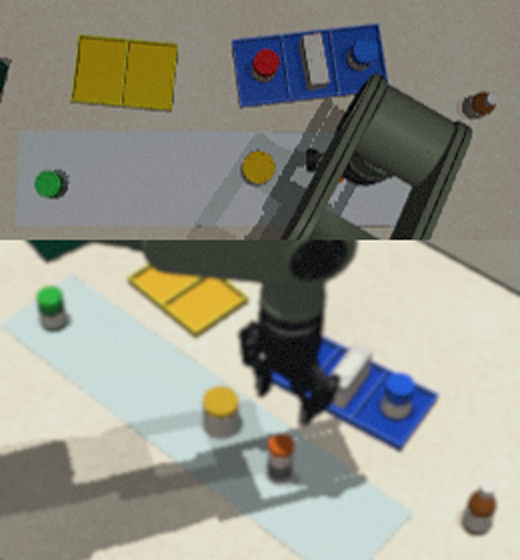

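The blue jar stands in the right end compartment (365,52). The gripper is over the tube.

>>> drive_tool(
  targets=[
    [0, 0.5, 0, 0, 0, 0],
    [0, 0.8, 0, 0, 0, 0],
    [0, 0.8, 0, 0, 0, 0],
    [0, 0.5, 0, 0, 0, 0],
    [0, 0.35, 0, 0, 0, 0],
  ],
)

```text
clock: 19.6
tcp_pos: [0.4412, -0.1605, 0.0209]
orientation: [-89.9, 0.2, 0.0]
force: [-0.1, 0.4, 0.8]
grip_width: 0.0598
```

>>> drive_tool(
  targets=[
    [0, 0, 0, 0, 0, 0],
    [0, 0, 0, 0, 0, 0],
    [0, 0, 0, 0, 0, 0],
  ],
)

```text
clock: 19.85
tcp_pos: [0.4432, -0.1618, 0.0245]
orientation: [-90.1, -0.1, 0.0]
force: [0.2, 0.1, -0.1]
grip_width: 0.0597
```

>>> drive_tool(
  targets=[
    [0, 0, 0, 0, 0, 0],
    [0, 0, 0, 0, 0, 0],
    [0, 0, 0, 0, 0, 0],
    [0, 0, 0, 0, 0, 0],
    [0, 0, 0, 0, 0, 0],
  ],
  hand=-1,
  force=40,
)

```text
clock: 20.27
tcp_pos: [0.4431, -0.1618, 0.0251]
orientation: [-90.1, -0.2, -0.0]
force: [0.2, 0.4, 6.0]
grip_width: 0.0334
```

>>> drive_tool(
  targets=[
    [0, -0.3, 0, 0, 0, 0],
    [0, -0.7, 0, 0, 0, 0],
    [0, -0.9, 0, 0, 0, 0],
    [0, -0.9, 0, 0, 0, 0],
    [0, -0.4, 0, 0, 0, 0],
  ],
)

```text
clock: 20.68
tcp_pos: [0.444, -0.1623, 0.1564]
orientation: [-90.2, -0.4, 0.0]
force: [1.2, -1.6, 0.2]
grip_width: 0.0331
```

```bash
python3 go.py .612 .201 .14 0
```

```text
t 20.68 units now [4.2  0.4  9.08] after turn [4.2  0.41 9.08] turn [0.04 0.   0.07] width 0.033
```

>>> drive_tool(
  targets=[
    [0.16, 0, 0.35, 0, 0, 0],
    [0.36, 0, 0.78, 0, 0, 0],
    [0.4, 0, 0.86, 0, 0, 0],
    [0.4, 0, 0.86, 0, 0, 0],
    [0.4, 0, 0.86, 0, 0, 0],
  ],
)

```text
clock: 21.1
tcp_pos: [0.5108, -0.0112, 0.1518]
orientation: [-90.0, -0.0, -0.1]
force: [0.1, -0.2, -1.6]
grip_width: 0.0331
```

>>> drive_tool(
  targets=[
    [0.4, 0, 0.86, 0, 0, 0],
    [0.4, 0, 0.86, 0, 0, 0],
    [0.4, 0, 0.86, 0, 0, 0],
    [0.4, 0, 0.86, 0, 0, 0],
    [0.4, 0, 0.86, 0, 0, 0],
  ],
)

```text
clock: 21.52
tcp_pos: [0.5907, 0.1612, 0.1514]
orientation: [-90.0, 0.0, 0.0]
force: [-0.0, -0.0, -0.2]
grip_width: 0.0334
```

>>> drive_tool(
  targets=[
    [0.3, 0, 0.7, 0, 0, 0],
    [0.15, 0, 0.3, 0, 0, 0],
    [0, 0, 0, 0, 0, 0],
    [0, 0, 0, 0, 0, 0],
    [0, 0, 0, 0, 0, 0],
  ],
)

```text
clock: 21.93
tcp_pos: [0.6079, 0.1985, 0.1511]
orientation: [-90.0, 0.1, -0.0]
force: [0.4, 0.3, -0.4]
grip_width: 0.0331
```

>>> drive_tool(
  targets=[
    [0, 0, 0, 0, 0, 0],
    [0, 0, 0, 0, 0, 0],
  ],
)

```text
clock: 22.1
tcp_pos: [0.6083, 0.198, 0.1517]
orientation: [-90.0, 0.0, -0.1]
force: [-0.2, -0.2, -0.5]
grip_width: 0.0333
```

```bash
python3 go.py .612 .201 .029 0;  python3 - <<'E'
from h import *
a=robot.capture("top")[140:260,215:475];b=robot.capture("side")[160:320,220:480]
cv2.imwrite("pics/s6.png",cv2.resize(np.vstack([a,b]),None,fx=2,fy=2,interpolation=cv2.INTER_CUBIC))
E
```

```text
t 22.1 units now [0.09 3.07 0.08] after turn [0.09 3.07 0.07] turn [ 0.   -0.02 -0.  ] width 0.033
```

View pics/s6.png

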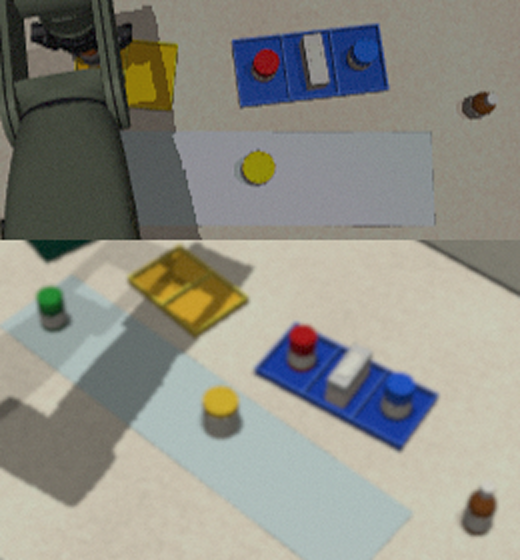

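The staining kit is complete in the blue tray. The tube is over the left half of the yellow tray, so I'll lower it.

>>> drive_tool(
  targets=[
    [0.06, 0.5, 0.05, 0, 0, 0],
    [0, 0.8, 0, 0, 0, 0],
    [0, 0.8, 0, 0, 0, 0],
    [0, 0.5, 0, 0, 0, 0],
    [0, 0.3, 0, 0, 0, 0],
  ],
)

```text
clock: 22.62
tcp_pos: [0.6085, 0.2002, 0.0322]
orientation: [-90.1, 0.3, -0.0]
force: [0.1, 0.1, -0.9]
grip_width: 0.0329
```

>>> drive_tool(
  targets=[
    [0, 0.1, 0, 0, 0, 0],
    [0, 0, 0, 0, 0, 0],
    [0, 0, 0, 0, 0, 0],
    [0, 0, 0, 0, 0, 0],
  ],
)

```text
clock: 22.95
tcp_pos: [0.613, 0.2016, 0.0339]
orientation: [-90.0, -0.2, -0.0]
force: [0.1, 0.0, -0.3]
grip_width: 0.0333
```

```bash
python3 go.py .612 .201 .029 0
```

```text
t 22.95 units now [-0.03  0.12 -0.01] after turn [-0.03  0.12 -0.01] turn [-0.01 -0.    0.05] width 0.033
```

>>> drive_tool(
  targets=[
    [0, 0.06, 0, 0, 0, 0],
    [0, 0.05, 0, 0, 0, 0],
    [0, 0, 0, 0, 0, 0],
    [0, 0, 0, 0, 0, 0],
  ],
)

```text
clock: 23.28
tcp_pos: [0.6125, 0.2015, 0.0291]
orientation: [-90.0, -0.2, -0.0]
force: [-0.3, -1.0, 5.0]
grip_width: 0.0333
```

>>> drive_tool(
  targets=[
    [0, 0, 0, 0, 0, 0],
    [0, 0, 0, 0, 0, 0],
  ],
)

```text
clock: 23.45
tcp_pos: [0.6125, 0.2016, 0.0291]
orientation: [-90.0, -0.2, -0.0]
force: [0.0, -0.6, 4.2]
grip_width: 0.033
```

On the floor. Release and go for the pot.

>>> drive_tool(
  targets=[
    [0, 0, 0, 0, 0, 0],
    [0, 0, 0, 0, 0, 0],
    [0, 0, 0, 0, 0, 0],
    [0, 0, 0, 0, 0, 0],
  ],
  hand=0.3,
)

```text
clock: 23.78
tcp_pos: [0.6106, 0.2013, 0.0268]
orientation: [-90.0, 0.1, -0.0]
force: [-0.8, 0.0, -0.7]
grip_width: 0.0558
```

>>> drive_tool(
  targets=[
    [0, -0.3, 0, 0, 0, 0],
    [0, -0.8, 0, 0, 0, 0],
    [0, -0.9, 0, 0, 0, 0],
    [0, -0.8, 0, 0, 0, 0],
    [0, -0.2, 0, 0, 0, 0],
  ],
)

```text
clock: 24.2
tcp_pos: [0.6153, 0.2022, 0.1554]
orientation: [-89.9, -0.7, 0.0]
force: [0.7, -0.2, 1.1]
grip_width: 0.0558
```

```bash
python3 go.py .452 -.0485 .14 0
```

```text
t 24.2 units now [-4.09  0.32 -6.27] after turn [-4.08  0.38 -6.27] turn [-0.03  0.    0.14] width 0.056
```

>>> drive_tool(
  targets=[
    [-0.3, 0, -0.46, 0, 0, 0],
    [-0.5, 0, -0.78, 0, 0, 0],
    [-0.5, 0, -0.78, 0, 0, 0],
    [-0.5, 0, -0.78, 0, 0, 0],
    [-0.5, 0, -0.78, 0, 0, 0],
  ],
  hand=0.7,
)

```text
clock: 24.62
tcp_pos: [0.5178, 0.0571, 0.1475]
orientation: [-90.0, -0.0, 0.0]
force: [0.2, -0.8, -0.1]
grip_width: 0.0723
```

>>> drive_tool(
  targets=[
    [-0.5, 0, -0.78, 0, 0, 0],
    [-0.5, 0, -0.78, 0, 0, 0],
    [-0.45, 0, -0.7, 0, 0, 0],
    [-0.25, 0, -0.43, 0, 0, 0],
    [0, 0, 0, 0, 0, 0],
  ],
)

```text
clock: 25.03
tcp_pos: [0.449, -0.052, 0.1474]
orientation: [-90.1, 0.1, -0.2]
force: [0.4, -0.4, 0.2]
grip_width: 0.0727
```

>>> drive_tool(
  targets=[
    [0, 0, 0, 0, 0, 0],
    [0, 0, 0, 0, 0, 0],
    [0, 0, 0, 0, 0, 0],
    [0, 0, 0, 0, 0, 0],
  ],
)

```text
clock: 25.37
tcp_pos: [0.4516, -0.0486, 0.1473]
orientation: [-90.0, -0.0, 0.1]
force: [0.1, 0.9, 0.3]
grip_width: 0.0723
```

```bash
python3 go.py .452 -.0485 .015 0;  python3 - <<'E'
from h import *
a=robot.capture("top")[140:260,215:475];b=robot.capture("side")[160:320,220:480]
cv2.imwrite("pics/s7.png",cv2.resize(np.vstack([a,b]),None,fx=2,fy=2,interpolation=cv2.INTER_CUBIC))
E
```

```text
t 25.37 units now [0.01 3.31 0.  ] after turn [0.01 3.31 0.  ] turn [-0.    0.02  0.  ] width 0.072
```

View pics/s7.png

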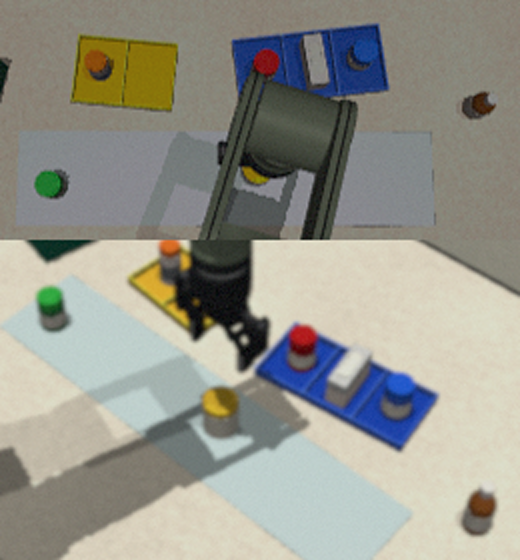

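The tube stands in the left yellow compartment (98,65). The gripper is centred over the pot.

>>> drive_tool(
  targets=[
    [0, 0.5, 0, 0, 0, 0],
    [0, 0.8, 0, 0, 0, 0],
    [0, 0.9, 0, 0, 0, 0],
    [0, 0.7, 0, 0, 0, 0],
    [0, 0.4, 0, 0, 0, 0],
  ],
)

```text
clock: 25.88
tcp_pos: [0.4487, -0.0482, 0.012]
orientation: [-89.9, 0.3, 0.1]
force: [-0.3, 0.4, 1.8]
grip_width: 0.073
```

>>> drive_tool(
  targets=[
    [0, 0, 0, 0, 0, 0],
    [0, 0, 0, 0, 0, 0],
    [0, 0, 0, 0, 0, 0],
  ],
)

```text
clock: 26.13
tcp_pos: [0.4524, -0.0496, 0.0163]
orientation: [-90.0, -0.1, 0.0]
force: [0.9, -1.1, -1.1]
grip_width: 0.0728
```

>>> drive_tool(
  targets=[
    [0, 0, 0, 0, 0, 0],
    [0, 0, 0, 0, 0, 0],
    [0, 0, 0, 0, 0, 0],
    [0, 0, 0, 0, 0, 0],
    [0, 0, 0, 0, 0, 0],
  ],
  hand=-1,
)

```text
clock: 26.55
tcp_pos: [0.4529, -0.05, 0.0171]
orientation: [-90.1, -0.2, -0.0]
force: [-0.6, 0.9, 6.3]
grip_width: 0.0491
```

>>> drive_tool(
  targets=[
    [0, -0.3, 0, 0, 0, 0],
    [0, -0.7, 0, 0, 0, 0],
    [0, -0.9, 0, 0, 0, 0],
    [0, -0.9, 0, 0, 0, 0],
    [0, -0.4, 0, 0, 0, 0],
  ],
)

```text
clock: 26.97
tcp_pos: [0.4537, -0.0503, 0.1483]
orientation: [-90.1, -0.5, -0.0]
force: [1.3, -0.4, -0.6]
grip_width: 0.0494
```

```bash
python3 go.py .604 .122 .14 0
```

```text
t 26.97 units now [3.76 0.23 4.31] after turn [3.76 0.21 4.31] turn [ 0.03 -0.    0.09] width 0.049
```

>>> drive_tool(
  targets=[
    [0.3, 0, 0.34, 0, 0, 0],
    [0.55, 0, 0.63, 0, 0, 0],
    [0.6, 0, 0.69, 0, 0, 0],
    [0.6, 0, 0.69, 0, 0, 0],
    [0.6, 0, 0.69, 0, 0, 0],
  ],
)

```text
clock: 27.38
tcp_pos: [0.5579, 0.0733, 0.1438]
orientation: [-90.0, -0.1, -0.0]
force: [0.1, -0.9, 0.3]
grip_width: 0.0489
```

>>> drive_tool(
  targets=[
    [0.6, 0, 0.69, 0, 0, 0],
    [0.4, 0, 0.45, 0, 0, 0],
    [0.15, 0, 0.13, 0, 0, 0],
    [0, 0, 0, 0, 0, 0],
    [0, 0, 0, 0, 0, 0],
  ],
)

```text
clock: 27.8
tcp_pos: [0.6023, 0.1224, 0.143]
orientation: [-90.0, 0.1, 0.0]
force: [-1.3, -0.7, -0.9]
grip_width: 0.0491
```

>>> drive_tool(
  targets=[
    [0, 0, 0, 0, 0, 0],
    [0, 0, 0, 0, 0, 0],
  ],
)

```text
clock: 27.97
tcp_pos: [0.602, 0.1216, 0.1432]
orientation: [-90.0, 0.1, -0.1]
force: [0.0, 0.9, 0.2]
grip_width: 0.049
```

```bash
python3 go.py .604 .122 .021 0
```

```text
t 27.97 units now [0.05 3.05 0.01] after turn [0.05 3.05 0.01] turn [ 0.   -0.02 -0.01] width 0.049
```

>>> drive_tool(
  targets=[
    [0, 0.5, 0, 0, 0, 0],
    [0, 0.8, 0, 0, 0, 0],
    [0, 0.8, 0, 0, 0, 0],
    [0, 0.5, 0, 0, 0, 0],
    [0, 0.3, 0, 0, 0, 0],
  ],
)

```text
clock: 28.38
tcp_pos: [0.5999, 0.1216, 0.0241]
orientation: [-90.0, 0.3, -0.1]
force: [0.7, 0.3, -0.6]
grip_width: 0.049
```

>>> drive_tool(
  targets=[
    [0, 0.1, 0, 0, 0, 0],
    [0, 0, 0, 0, 0, 0],
    [0, 0, 0, 0, 0, 0],
    [0, 0, 0, 0, 0, 0],
  ],
)

```text
clock: 28.72
tcp_pos: [0.6047, 0.1228, 0.0251]
orientation: [-90.0, -0.2, -0.0]
force: [1.2, 0.4, -0.4]
grip_width: 0.0494
```

```bash
python3 go.py .604 .122 .021 0
```

```text
t 28.72 units now [-0.02  0.1  -0.02] after turn [-0.02  0.1  -0.02] turn [-0.   -0.    0.04] width 0.049
```

>>> drive_tool(
  targets=[
    [0, 0.05, 0, 0, 0, 0],
    [0, 0.05, 0, 0, 0, 0],
    [0, 0, 0, 0, 0, 0],
    [0, 0, 0, 0, 0, 0],
  ],
)

```text
clock: 29.05
tcp_pos: [0.6044, 0.123, 0.0212]
orientation: [-90.0, -0.2, 0.0]
force: [-1.1, -0.8, 5.2]
grip_width: 0.0491
```

>>> drive_tool(
  targets=[
    [0, 0, 0, 0, 0, 0],
    [0, 0, 0, 0, 0, 0],
    [0, 0, 0, 0, 0, 0],
    [0, 0, 0, 0, 0, 0],
  ],
  hand=0.6,
)

```text
clock: 29.38
tcp_pos: [0.6029, 0.1229, 0.0191]
orientation: [-90.0, 0.0, -0.0]
force: [-0.4, 0.2, -0.5]
grip_width: 0.0686
```

>>> drive_tool(
  targets=[
    [0, -0.3, 0, 0, 0, 0],
    [0, -0.8, 0, 0, 0, 0],
    [0, -0.9, 0, 0, 0, 0],
    [0, -0.9, 0, 0, 0, 0],
    [0, -0.9, 0, 0, 0, 0],
  ],
)

```text
clock: 29.8
tcp_pos: [0.6027, 0.1229, 0.1734]
orientation: [-90.0, 0.0, -0.0]
force: [1.1, 0.0, -0.7]
grip_width: 0.0681
```

>>> drive_tool(
  targets=[
    [-0.4, -0.5, 0, 0, 0, 0],
    [-0.9, 0, 0, 0, 0, 0],
    [-0.9, 0, 0, 0, 0, 0],
    [-0.9, 0, 0, 0, 0, 0],
    [-0.9, 0, 0, 0, 0, 0],
  ],
)

```text
clock: 30.22
tcp_pos: [0.4415, 0.1229, 0.192]
orientation: [-90.0, -0.1, -0.0]
force: [-0.1, 0.2, 0.1]
grip_width: 0.0685
```

>>> drive_tool(
  targets=[
    [0, 0, 0.9, 0, 0, 0],
    [0, 0, 0.9, 0, 0, 0],
    [0, 0, 0.9, 0, 0, 0],
    [0, 0, 0.9, 0, 0, 0],
    [0, 0, 0.5, 0, 0, 0],
  ],
)

```text
clock: 30.63
tcp_pos: [0.4427, 0.2902, 0.1926]
orientation: [-89.9, -0.1, 0.1]
force: [0.3, -1.1, -0.6]
grip_width: 0.0681
```

>>> drive_tool(
  targets=[
    [0, 0, 0, 0, 0, 0],
    [0, 0, 0, 0, 0, 0],
    [0, 0, 0, 0, 0, 0],
    [0, 0, 0, 0, 0, 0],
  ],
)

```text
clock: 30.97
tcp_pos: [0.4431, 0.2859, 0.1914]
orientation: [-90.0, 0.0, -0.1]
force: [1.3, 0.8, -0.2]
grip_width: 0.0681
```

Run:
```python
from h import *
np.set_printoptions(precision=3,suppress=True)
im=robot.capture("top");sd=robot.capture("side")
cv2.imwrite("pics/s8.png",cv2.resize(np.vstack([im[140:260,125:475],sd[80:320,170:520]]),None,fx=1.6,fy=1.6,interpolation=cv2.INTER_CUBIC))
trays={"b":(np.array([.621,-.137]),7.05),"y":(np.array([.608,.162]),-5.3)}
H["orange"]=[(5,17)]
def cen(c):
    M=cv2.moments(c);return np.array((M["m10"]/M["m00"],M["m01"]/M["m00"]))
for col,z,t in (("red",.066,"b"),("orange",.078,"y"),("green",.062,"b")):
    for c in blobs(im,col,110,50):
        p=onz("top",cen(c),z)[:2];
        if .35<p[0]<.7 and abs(p[1])<.33:
            o,a=trays[t];a=np.radians(a);d=p-o
            print(col,cv2.contourArea(c),p,"in tray",d[0]*np.cos(a)+d[1]*np.sin(a),-d[0]*np.sin(a)+d[1]*np.cos(a))
a0=cv2.imread("pics/top0.png")
for nm,(x,y,w,h) in {"tissue":(120,145,105,68),"dropper":(440,180,30,24),"green":(228,222,26,20)}.items():
    A=a0[y:y+h,x:x+w].astype(int);B=im[y:y+h,x:x+w].astype(int);print(nm,np.abs(A-B).mean(),cv2.phaseCorrelate(A.mean(2).astype(np.float32),B.mean(2).astype(np.float32)))
```

```text
red 110.0 [ 0.612 -0.061] in tray 0.0004865473171479853 0.07673151935897082
orange 80.5 [0.61 0.2 ] in tray -0.0010772872936518712 0.038114159911766546
green 108.5 [0.426 0.268] in tray -0.1440850370626695 0.4259690865557015
tissue 17.543510737628385 ((-0.08660667565498414, -0.2341471472893133), 0.640668510164253)
dropper 7.69212962962963 ((0.16305752063804846, -0.0751650607908747), 0.9423926691214244)
green 40.79294871794872 ((0.865648093541477, -0.4509505592026297), 0.5779761614622894)
```

View pics/s8.png

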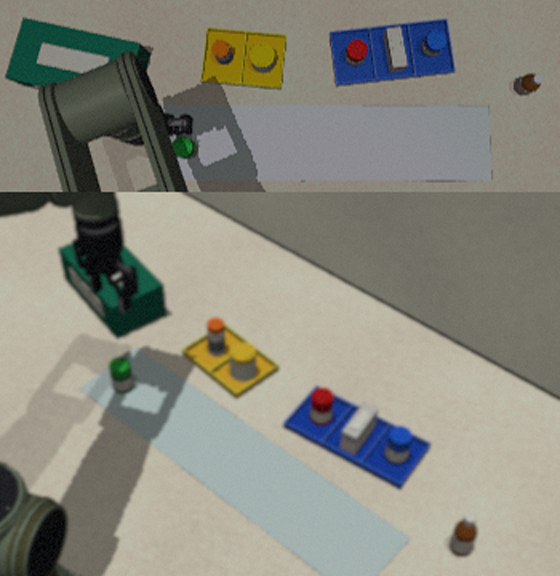

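All five items stand upright in their compartments. Green jar at (183,147), tissue box and dropper at (527,84) have not moved, and the arm is clear. Handing in.

```bash
python3 -c "
from rig import robot
print(robot.observe()['clock']);print(robot.job_done())"
```

```text
31.0667
the job is handed in; nothing more can be done
None
```

Both kits are made up, and I handed the job in at about 31 s of the 112 s allowed; no verdict is reported.

**Staining kit (blue tray):** the slide box is in the middle compartment, the red jar in the left end (+y) and the blue jar in the right end (−y).

**Urine kit (yellow tray):** the strip tube is in the left compartment and the pot in the right.

**How it went:** each grip closed to within about 1 mm of the item's size. Each item was lowered until the wrist force showed floor contact, at 4 to 6 N, before I let go.

**Last checks:**
- **Measured:** the red jar is within 3 mm of its compartment centre, and the strip tube within 2 mm. The green jar is within 2 mm of its start. Image comparison put any shift of the tissue box and dropper under 0.3 px (about 1 mm).
- **Judged by eye:** in the final two views the slide box, blue jar and pot stand upright inside their compartments. I did not measure them again, but the gripper released each within 3 mm of its target.
- **Disagreement:** the image comparison of the green jar and tissue box matched poorly. The arm and its shadow lay over that part of the picture. For the green jar I relied on its cap position instead. For the tissue box there is only that weak match and the final views.

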